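# Pin a swing-stop arm to its hinge bracket

### The arm

A 6-joint arm with a two-finger parallel gripper is mounted at the origin on the work surface. World frame = base frame: x ahead of the robot, y to its left, z up, the work surface at z = 0. Lengths are in m, angles in rad, forces in N, time in s.
With the tool pointing down it reaches from about 0.375 to 0.9 m from the base axis. Payload 3.1 kg.
Tool frame: the origin (TCP) lies midway between the tips of the shut fingers; the grasp point (between the pads) lies 19 mm behind it; x points along the fingers, z is the direction in which the jaws open and shut, and the axes are right-handed (so a half turn about x gives the same grasp; the last joint's range is limited). The gripper opens to 87 mm and grips with 3 to 60 N. Pads are 19 mm wide; open, the fingers measure 117 mm over their backs; the gripper's body (75 mm by 190 mm) begins 51 mm behind the grasp point.
Start: joints at [1.111, 0.527, 1.433, -0, 1.181, -0.178], TCP at [0.174, 0.6, 0.223] pointing down, gripper open.
Joint ranges: [-3.08, 3.08], [-0.75, 2.2], [0.22, 2.44], [-1.43, 4.57], [0, 2.65], [-2.85, 2.85]. Speed limits (rad/s): [2.79, 2.79, 3.14, 3.14, 3.14, 3.14].

### API

Orientations are given as a unit quaternion [x, y, z, w].
In Python, from rig import robot, optics, workorder gives the robot as it stands.
- The arm moves only by the tool arm_command, never from a script. Its argument "plan" is a list of rows, each a list of 7 numbers: the shift along the tool's x, y, z in cm, then the turn, a rotation vector about the tool's x, y, z in rad, then the finger opening in cm, from 0 to 8.7. In form: [[x, y, z, ax, ay, az, gripper], ...]. A call has 1 to 12 rows; each row shifts and turns the pose as measured when the row begins, along the tool's axes as they then stand; what a row does not reach is not made up. A row lasts 1/8 s, in which the tool goes at most 62.5 mm and 10.7 degrees, less where a joint would pass 70% of its speed; a pose out of reach is approached as far as the arm can. A call with a gripper value outside its range is refused whole. The fingers move at their own pace and stop on an object; "grip_force" is the grip in N (left out, the last holds). Time passes only in rows, so rows that do not move let the fingers close. It gives the time, the measured TCP pose, the force and the opening at its end, in the units of the state.
- robot.get_obs(): the state, without advancing time (a new reading comes with each control period).
- optics.camera(name): name is "scene" or "top" or "wrist"; returns (picture, depth): 400x640x3 uint8, blue, green, red; 400x640 float32, m along the optical axis (not along the pixel's ray), 0 where there is no reading.
- optics.camera_info(name): a dict with "mtx" (3x3 intrinsics, pixels), "k1" (the pictures are not rectified: a ray, as slopes to the right and down, at radius r is drawn at 1 + k1 r^2 times it, then the intrinsics apply), "position" and "rotation" of the camera in the world; the wrist camera has in their place "tool_from_camera" (4x4, takes a point from camera to tool coordinates, whose origin is the TCP and whose axes are the tool frame's). Camera axes: x right, y down, z forward; pixel columns grow to the right and rows downward; lengths in m; the calibration is good to about 2 mm. A picture is of the moment at which its call begins: read the wrist's pose just before it. camera_info takes no time and is no camera call.
- workorder.hand_in(): hands the job in, once; it reports no verdict.
The state is a dict: "time": time; "q": joint angles; "joint_velocities": joint speeds; "joint_torque": joint torques, N m; "position": TCP position; "tool_rot": TCP orientation; "ft_force": force on the tool from outside, world axes, zero at the start; "moment": the same for the moment, N m; "grip_width": finger opening in m.
Only numpy, scipy, OpenCV 4.12 (cv2) and the standard library are available. Lean on these libraries where they do the work, as an engineer would, in place of code of your own. Each camera call takes 0.05 s, during which the arm holds its last target. There are 200 camera calls.

### The job

Hang the swing-stop arm on its hinge bracket: slide the arm's steel eye all the way into the bracket's red fork so that the hinge holes line up, then take the blue-knobbed pin from the wooden stand and push it down through both halves until its head sits fully home on the fork. The fork is bolted in slots and a sprung catch grips the pin near the end, so feel your way: never ram the arm against the fork (30 N at most) or jam the pin (40 N at most), leave everything else where it is, and let go at the end.

Things in the scene. Friction and masses are not known exactly. Their poses are not given: they have to be found in the camera images.
- bracket: Hinge bracket. Origin: on the bench below the nominal vertical hinge line; z up; x points out of the fork's mouth, along the arm once joined. Dark foot plate fixed to the bench, x -111 to -26, 70 wide, 6 high (mm). On it a red fork, bolted through slots: it, and so the true hinge line, stands anywhere from 18 mm behind to 18 mm ahead of the origin along x (not measured, differs each time), y is exact.
- swing_arm: Loose swing arm, 0.25 to 0.5 kg, flat on the bench. Origin: on the bench below the centre of its steel eye; x along the arm away from the eye; z up. Eye: 32 mm barrel, z 21 to 39, 12 mm vertical hole. A 26 mm tongue joins it to a pale beech bar: 40 wide (y), z 0 to 39, x 26 to 176 mm. Once in the fork it should point along the fork's x within some 20 degrees.
- eye (a point): Pivot point of the arm: centre of the top of its eye's hole, 39 mm above the bench. The red fork (44 x 55 mm, 55 high) has cheeks 17.5 mm either side of its hinge line, and a back wall 16 mm behind it, so when the eye touches the back wall this point lies on the true hinge line, to about 1.5 mm sideways. The pin's taper draws in a last 2 mm.
- pin: Hinge pin, about 80 g, upright in one of the stand's three holes; blue round knob. Origin: on its axis at the underside of its head; z up. Head: flange 27 mm in diameter, z 0 to 4; blue knob 22 mm in diameter, z 4 to 36. Steel shaft 10 mm in diameter down to z = -50, its last 7 mm tapering to 6.4 mm. Home when the flange lies on the fork's upper knuckle, 55 mm above the bench.
- pin_tip (a point): Lower end of the pin, 50 mm below its head. The fork's knuckles have 12 mm holes: the lower from bench to 19.5 mm, the upper from 40.5 to 55 mm (flat top, where the flange comes to lie). In the lower one, 13.5 mm up, a sprung ball bears on the pin's side: met about 10 mm before home, it resists with some 3 to 10 N from there on and does not push the pin out again.
- stand: Brown wooden stand, fixed, 190 x 56 mm and 65 mm high; origin at the centre of its underside, x along its length. Three through holes of 12 mm, at x = -65, 0 and +65 mm, each with a pin hanging by its flange.
- pin_short: Another pin in the stand, black knob 20 mm in diameter, head 20 mm high, shaft too short; origin at the underside of its head. Leave it.
- pin_thin: Another pin in the stand, yellow knob 18 mm in diameter, head 24 mm high, shaft too thin; origin at the underside of its head. Leave it.
- bottle: Green glass bottle, 60 mm in diameter, 200 mm high, origin under its centre. Bystander.
- tub: White open tub with two ears, 110 mm in diameter, 100 mm high, origin under its centre. Bystander.
- paint_can: Metal can, 96 mm in diameter, 110 mm high, origin under its centre. Bystander.
- offcut: Dark wood offcut, 120 x 50 x 30 mm, origin under its centre. Bystander.
- driver: Screwdriver with orange handle, lying. Bystander.
Mind the look-alikes: they are no part of the job. Leave any orange or yellow look-alike of the bracket alone.

How it is judged:
By the outcome, as a careful person would: the job done as asked, in the order asked, and still so for the second after the job is handed in, with the robot touching nothing.
It also fails if it takes over 72 s, if anything falls off the work surface, if the arm or the gripper's body presses on something with over 40 N, if the wrist force passes 120 N, or if a joint passes its speed limit or range.

## Working session

There is one attempt and no reset: what is moved stays moved. The work goes in short steps, Python scripts to look and compute and a tool call to move; the robot and the scene stay as the last step left them, time stands still between calls to the robot, and variables do not carry over. Pictures are saved under pics/ and viewed, about 8 in all and at most 12, crops included, and the job is handed in when it is done.

Besides the shell and the picture viewer there is one more tool, called after "Call:" as name([rows], argument=value, ...), one row to a line, values as JSON. arm_command: Moves the arm, as the interface text tells. Its arguments: {"type":"object","properties":{"plan":{"type":"array"},"grip_force":{"type":"number"}},"required":["plan"]}

```bash
mkdir -p pics; ls
cat > h.py <<'E'
import numpy as np, cv2
from rig import robot, optics, workorder
from scipy.spatial.transform import Rotation as R
def pose():
    o=robot.get_obs(); q=o['tool_rot']; return np.array(o['position']), R.from_quat(q), o
def cam(name):
    i=optics.camera_info(name); 
    if name=='wrist':
        p,r,_=pose(); T=np.array(i['tool_from_camera']); Rc=r.as_matrix()@T[:3,:3]; t=p+r.as_matrix()@T[:3,3]
    else:
        Rc=np.array(i['rotation']); t=np.array(i['position'])
        if Rc.shape!=(3,3): Rc=R.from_quat(Rc).as_matrix()
    return np.array(i['mtx']),i['k1'],Rc,t
def snap(name,tag):
    c=cam(name); im,d=optics.camera(name); cv2.imwrite(f'pics/{tag}.png',im); np.savez(f'{tag}.npz',im=im,d=d,K=c[0],k1=c[1],R=c[2],t=c[3]); return im,d
def ray(tag,u,v):
    f=np.load(f'{tag}.npz'); K=f['K']; k=float(f['k1'])
    a=np.array([(u-K[0,2])/K[0,0],(v-K[1,2])/K[1,1]]); s=a.copy()
    for _ in range(20): s=a/(1+k*(s@s))
    return f['R']@np.array([s[0],s[1],1]), f['t'], f['d']
def at_z(tag,u,v,z):
    w,t,_=ray(tag,u,v); return t+w*(z-t[2])/w[2]
def at_d(tag,u,v):
    w,t,d=ray(tag,u,v); return t+w*d[int(round(v)),int(round(u))]
def project(tag,P):
    f=np.load(f'{tag}.npz'); c=f['R'].T@(np.array(P)-f['t']); s=c[:2]/c[2]; s=s*(1+float(f['k1'])*(s@s)); return f['K'][:2,:2]@s+f['K'][:2,2]
E
python3 - <<'E'
from h import *
snap('top','top0'); snap('scene','scene0')
p,r,o=pose(); print(o); print(r.as_matrix().round(3))
print(optics.camera_info('wrist')); print(optics.camera_info('top'))
E
```

```text
pics
{'time': 0.1, 'q': array([ 1.11050170e+00,  5.28362421e-01,  1.43375026e+00, -2.93322891e-05,
        1.18141084e+00, -1.78502890e-01]), 'joint_velocities': array([ 4.83021910e-04, -9.80512807e-04, -2.58744901e-03, -9.04072820e-04,
       -3.69292845e-05, -5.29809865e-04]), 'joint_torque': array([ 1.77210090e-04, -4.40984166e+01, -1.77149856e+01,  6.34724647e-02,
        5.33563877e-02, -5.64312654e-05]), 'position': array([0.17348614, 0.59976239, 0.22168372]), 'tool_rot': array([-0.42514847,  0.56586331,  0.42451787,  0.56465217]), 'ft_force': array([ 0.134142  , -0.48709293,  1.0834404 ]), 'moment': array([-0.02060106,  0.01777288,  0.01919852]), 'grip_width': 0.08686854577332517}
[[-0.001 -0.961  0.278]
 [-0.002  0.278  0.961]
 [-1.     0.    -0.002]]
{'mtx': array([[336.10738874,   0.        , 316.57067116],
       [  0.        , 336.10738874, 201.60931504],
       [  0.        ,   0.        ,   1.        ]]), 'k1': -0.040503017836263144, 'tool_from_camera': array([[-6.34694683e-05, -2.60043205e-01,  9.65596980e-01,
        -1.62172324e-01],
       [ 5.59583299e-05, -9.65596981e-01, -2.60043201e-01,
         7.04586741e-02],
       [ 9.99999996e-01,  3.75283907e-05,  7.58375104e-05,
         6.21887537e-04],
       [ 0.00000000e+00,  0.00000000e+00,  0.00000000e+00,
         1.00000000e+00]])}
{'mtx': array([[409.81905173,   0.        , 319.57453723],
       [  0.        , 409.81905173, 206.11798693],
       [  0.        ,   0.        ,   1.        ]]), 'k1': 0.03737929069433623, 'position': array([ 0.44248521, -0.00715936,  1.19382745]), 'rotation': array([-0.70164105,  0.71142808, -0.03435057,  0.01974735])}
```

View pics/top0.png

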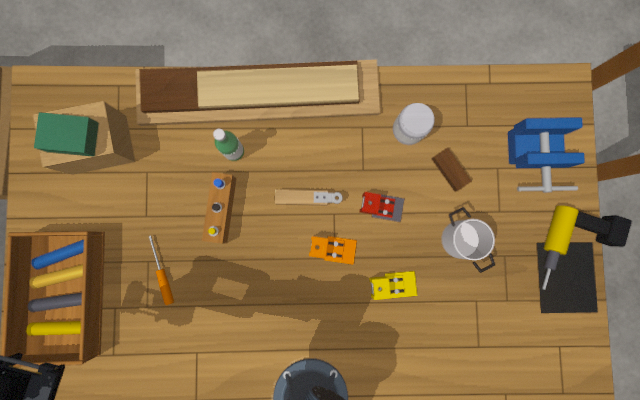

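View pics/scene0.png

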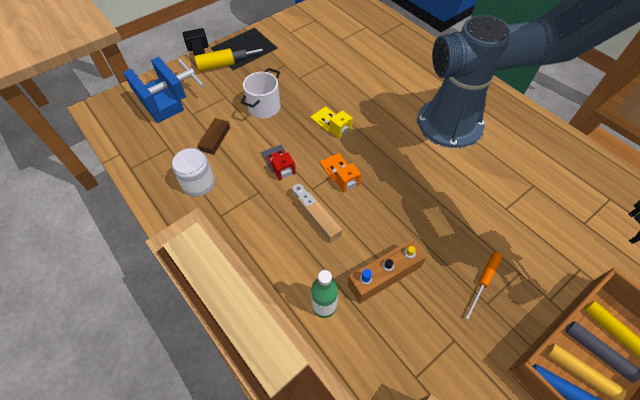

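The top view shows the red fork at (372,205) with its foot to the right and its mouth to the left. The arm lies at (275–342,197) with its eye at the right end, and the stand is at (220,208) with the blue pin at (219,183). I'll enlarge it.

Run:
```python
from h import *
im=cv2.imread('pics/top0.png'); c=cv2.resize(im[165:255,200:420],None,fx=3.6,fy=3.6,interpolation=cv2.INTER_CUBIC); cv2.imwrite('pics/c1.png',c)
for n,u,v,z in [('blue',219,183,.101),('black',216,207,.085),('yel',213,231,.089),('eyeend',340,197,.039),('armfar',276,196,.039),('bottle',219,134,.2),('redmid',372,205,.055)]:
    print(n,at_z('top0',u,v,z).round(4),at_d('top0',u,v).round(4))
```

```text
blue [0.5915 0.237  0.101 ] [0.5905 0.2355 0.1079]
black [0.5286 0.2484 0.085 ] [0.5288 0.2489 0.0826]
yel [0.4641 0.255  0.089 ] [0.4641 0.2548 0.0899]
eyeend [ 0.556 -0.09   0.039] [ 0.556  -0.0899  0.0396]
armfar [0.5612 0.091  0.039 ] [0.5613 0.0911 0.0378]
bottle [0.6986 0.2151 0.2   ] [0.6984 0.2149 0.2008]
redmid [ 0.5309 -0.1779  0.055 ] [ 0.531  -0.1781  0.0536]
```

View pics/c1.png

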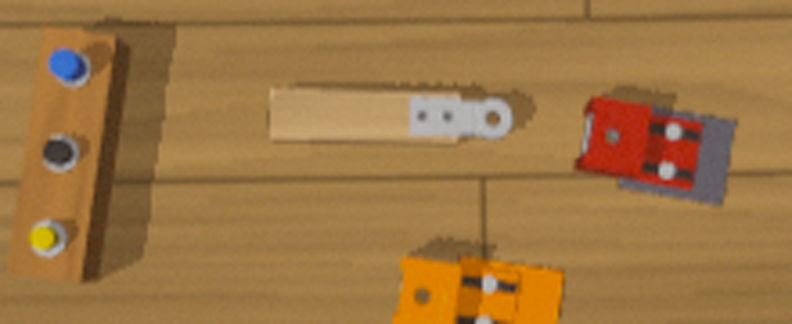

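```bash
cat >> h.py <<'E'
def down(yaw):  # tool x down, z at yaw in the horizontal plane
    x=np.array([0,0,-1.]); z=np.array([np.cos(yaw),np.sin(yaw),0]); return R.from_matrix(np.c_[x,np.cross(z,x),z])
def rows(P,Rt,n,g,start=None):
    p,r,_=pose() if start is None else start
    w=(r.inv()*Rt).as_rotvec(); out=[]
    for k in range(n):
        rk=r*R.from_rotvec(w*k/n); s=rk.inv().apply((np.array(P)-p)/n)*100
        out.append([round(float(v),2) for v in s]+[round(float(v),3) for v in w/n]+[g])
    return out
E
python3 - <<'E'
from h import *
for r in rows([.55,-.02,.23],down(0),16,8.7): print(r)
e=at_z('top0',336.9,198.05,.039); f=at_z('top0',275,196.5,.039); k=at_z('top0',370,202.8,.055)
a=(f-e)[:2]; print('eye',e,'armlen',np.hypot(*a),'yaw',np.degrees(np.arctan2(a[1],a[0])),'fork hole',k)
P=lambda x,y:at_z('top0',200+x/3.6,165+y/3.6,.006)
b=P(737,120);c=P(723,204); print(b,c,np.hypot(*(b-c)[:2]))
E
```

```text
[-0.05, -3.34, -3.07, 0.081, -0.0, 0.0, 8.7]
[-0.05, -3.57, -2.79, 0.081, -0.0, 0.0, 8.7]
[-0.05, -3.79, -2.49, 0.081, -0.0, 0.0, 8.7]
[-0.05, -3.97, -2.18, 0.081, -0.0, 0.0, 8.7]
[-0.05, -4.14, -1.85, 0.081, -0.0, 0.0, 8.7]
[-0.05, -4.27, -1.51, 0.081, -0.0, 0.0, 8.7]
[-0.05, -4.38, -1.16, 0.081, -0.0, 0.0, 8.7]
[-0.05, -4.46, -0.81, 0.081, -0.0, 0.0, 8.7]
[-0.05, -4.51, -0.45, 0.081, -0.0, 0.0, 8.7]
[-0.05, -4.53, -0.08, 0.081, -0.0, 0.0, 8.7]
[-0.05, -4.52, 0.28, 0.081, -0.0, 0.0, 8.7]
[-0.05, -4.49, 0.65, 0.081, -0.0, 0.0, 8.7]
[-0.05, -4.42, 1.01, 0.081, -0.0, 0.0, 8.7]
[-0.05, -4.32, 1.36, 0.081, -0.0, 0.0, 8.7]
[-0.05, -4.2, 1.7, 0.081, -0.0, 0.0, 8.7]
[-0.05, -4.05, 2.03, 0.081, -0.0, 0.0, 8.7]
eye [ 0.55315881 -0.08110631  0.039     ] armlen 0.17506407504984603 yaw 87.83703480921191 fork hole [ 0.53710847 -0.1724147   0.055     ]
[ 0.55294211 -0.28131357  0.006     ] [ 0.48499689 -0.26790507  0.006     ] 0.06925561941391312
```

Call:
arm_command([
  [0,-3.3,-3.1,0.08,0,0,8.7],
  [0,-3.6,-2.8,0.08,0,0,8.7],
  [0,-3.8,-2.5,0.08,0,0,8.7],
  [0,-4.0,-2.2,0.08,0,0,8.7],
  [0,-4.1,-1.9,0.08,0,0,8.7],
  [0,-4.3,-1.5,0.08,0,0,8.7],
  [0,-4.4,-1.2,0.08,0,0,8.7],
  [0,-4.5,-0.8,0.08,0,0,8.7],
  [0,-4.5,-0.5,0.08,0,0,8.7],
  [0,-4.5,-0.1,0.08,0,0,8.7],
  [0,-4.5,0.3,0.08,0,0,8.7],
  [0,-4.5,0.6,0.08,0,0,8.7],
])

```text
time: 1.6
position: [0.4554, 0.1178, 0.2189]
tool_rot: [-0.108, 0.701, 0.106, 0.697]
ft_force: [-0.3, 0.3, 0.7]
grip_width: 0.087
```

Call:
arm_command([
  [0,-4.4,1.0,0.08,0,0,8.7],
  [0,-4.3,1.4,0.08,0,0,8.7],
  [0,-4.2,1.7,0.08,0,0,8.7],
  [0,-4.0,2.0,0.08,0,0,8.7],
  [0,0,0,0,0,0,8.7],
])

```text
time: 2.22
position: [0.5492, -0.0467, 0.2174]
tool_rot: [0.01, 0.709, -0.013, 0.705]
ft_force: [0.2, 0.5, -0.1]
grip_width: 0.0869
```

Run:
```python
from h import *
print(pose()[0]); im,d=snap('wrist','w1');
```

```text
[ 0.54921912 -0.04673725  0.21742538]
```

View pics/w1.png

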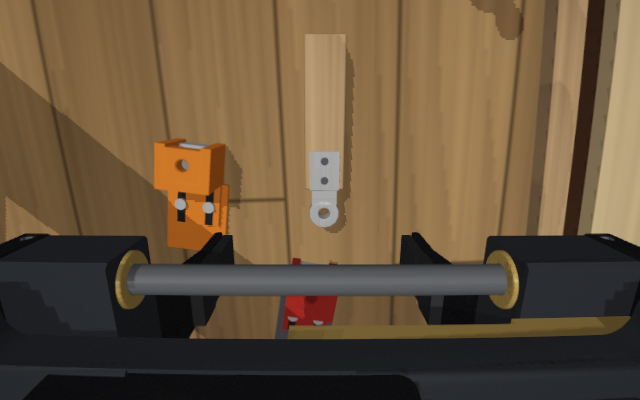

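The wrist picture shows the eye hole at (323,213), the bar from (325,35) to (322,188), and the fork partly behind the gripper with its hole near (311,297).

Run:
```python
from h import *
e=at_z('w1',323,213,.039); f=at_z('w1',325.5,35,.039); k=at_z('w1',311,297,.055)
a=(f-e)[:2]; print('eye',e,'len',np.hypot(*a),'yaw',np.degrees(np.arctan2(a[1],a[0])),'hole',k)
print('bar edges',at_z('w1',306,100,.039),at_z('w1',345,100,.039), at_d('w1',325,100), at_d('w1',300,300))
# fork from top depth: points between z .05-.06 near the fork
f=np.load('top0.npz'); im=f['im']; pts=[]
for v in range(185,225):
  for u in range(355,410):
    b,g,r=[int(x) for x in im[v,u]]
    if r>120 and g<60 and b<60:
      P=at_d('top0',u,v)
      if .05<P[2]<.062: pts.append(P)
pts=np.array(pts,np.float32); print(len(pts), cv2.minAreaRect(pts[:,:2]*1000))
```

```text
eye [ 0.55470722 -0.08033349  0.039     ] len 0.17362928838800784 yaw 87.65667723560944 hole [ 0.53900327 -0.17064222  0.055     ]
bar edges [0.54131358 0.0351532  0.039     ] [0.57924153 0.03395169 0.039     ] [0.55978772 0.0345472  0.03927115] [ 0.52681547 -0.17433529  0.05446792]
291 ((537.0045166015625, -174.96969604492188), (45.991859436035156, 54.84867858886719), 79.33656311035156)
```

Run:
```python
from h import *
for r in rows([.5575,.0045,.06],down(np.radians(-2.3)),5,8.7): print(r)
```

```text
[3.14, 1.0, 0.19, 0.002, -0.001, 0.0, 8.7]
[3.14, 1.0, 0.18, 0.002, -0.001, 0.0, 8.7]
[3.14, 1.0, 0.18, 0.002, -0.001, 0.0, 8.7]
[3.14, 1.0, 0.17, 0.002, -0.001, 0.0, 8.7]
[3.14, 1.0, 0.16, 0.002, -0.001, 0.0, 8.7]
```

Call:
arm_command([
  [3.1,1.0,0.2,0.002,-0.001,0,8.7],
  [3.1,1.0,0.2,0.002,-0.001,0,8.7],
  [3.1,1.0,0.2,0.002,-0.001,0,8.7],
  [3.1,1.0,0.2,0.002,-0.001,0,8.7],
  [3.1,1.0,0.1,0.002,-0.001,0,8.7],
  [0,0,0,0,0,0,8.7],
])

```text
time: 3.02
position: [0.551, 0.0135, 0.0583]
tool_rot: [0.011, 0.71, -0.011, 0.704]
ft_force: [-0.0, -0.2, -0.1]
grip_width: 0.0871
```

Run:
```python
from h import *
print(pose()[0]); print(pose()[1].as_matrix().round(3))
for r in rows([.5575,.0045,.009],down(np.radians(-2.3)),3,8.7): print(r)
```

```text
[0.55102311 0.01346114 0.05828105]
[[-0.009  0.032  0.999]
 [ 0.001  0.999 -0.032]
 [-1.     0.001 -0.009]]
[1.64, -0.29, 0.24, 0.003, -0.003, -0.0, 8.7]
[1.64, -0.29, 0.24, 0.003, -0.003, -0.0, 8.7]
[1.64, -0.29, 0.23, 0.003, -0.003, -0.0, 8.7]
```

Call:
arm_command([
  [1.6,-0.3,0.25,0.003,-0.003,0,8.7],
  [1.6,-0.3,0.25,0.003,-0.003,0,8.7],
  [1.6,-0.3,0.25,0.003,-0.003,0,8.7],
  [0,0,0,0,0,0,8.7],
])

```text
time: 3.52
position: [0.5599, 0.0033, 0.0098]
tool_rot: [0.014, 0.705, -0.014, 0.709]
ft_force: [0.3, 0.2, 0.6]
grip_width: 0.087
```

Call:
arm_command([
  [0,0,0,0,0,0,3.5],
  [0,0,0,0,0,0,3.5],
  [0,0,0,0,0,0,3.5],
  [0,0,0,0,0,0,3.5],
  [0,0,0,0,0,0,3.5],
  [0,0,0,0,0,0,3.5],
], grip_force=25)

```text
time: 4.28
position: [0.5595, 0.003, 0.0111]
tool_rot: [0.014, 0.705, -0.014, 0.709]
ft_force: [-1.7, -0.9, 1.0]
grip_width: 0.0399
```

Run:
```python
from h import *
p,r,o=pose(); print(p,o['ft_force'],o['grip_width']); print(r.as_matrix().round(4))
snap('wrist','w2')
```

```text
[0.55949448 0.00300347 0.01105301] [-1.72112768 -0.92502285  0.98378617] 0.03990664603390078
[[ 4.700e-03  4.030e-02  9.992e-01]
 [-6.000e-04  9.992e-01 -4.030e-02]
 [-1.000e+00 -4.000e-04  4.700e-03]]
```

View pics/w2.png

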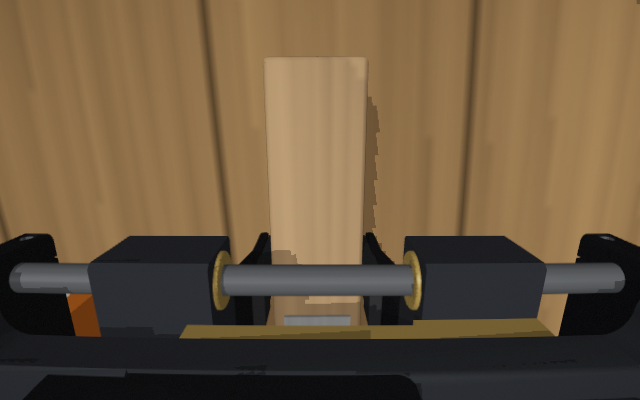

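The bar is gripped (opening 39.9 mm). Its far edge is at row 58, between columns 264 and 368. I'll use that to find the eye.

Run:
```python
from h import *
p,r,o=pose()
f=at_z('w2',316,58,.039); print('far',f, at_d('w2',316,64), 'w',at_z('w2',264,60,.039),at_z('w2',368,60,.039))
a=r.as_matrix()[:,1]; e=f-.176*a; print('arm yaw',np.degrees(np.arctan2(a[1],a[0])),'eye',e,'grip x',(p-e)@a)
im,d=snap('top','top1'); cv2.imwrite('pics/c2.png',cv2.resize(im[165:255,260:420],None,fx=5,fy=5,interpolation=cv2.INTER_CUBIC))
```

```text
far [0.56349316 0.09379661 0.039     ] [0.56341731 0.09184507 0.03771422] w [0.54403978 0.09391415 0.039     ] [0.58291665 0.09236994 0.039     ]
arm yaw 87.68400100314967 eye [ 0.55638086 -0.08205962  0.03905838] grip x 0.08514354282333836
```

View pics/c2.png

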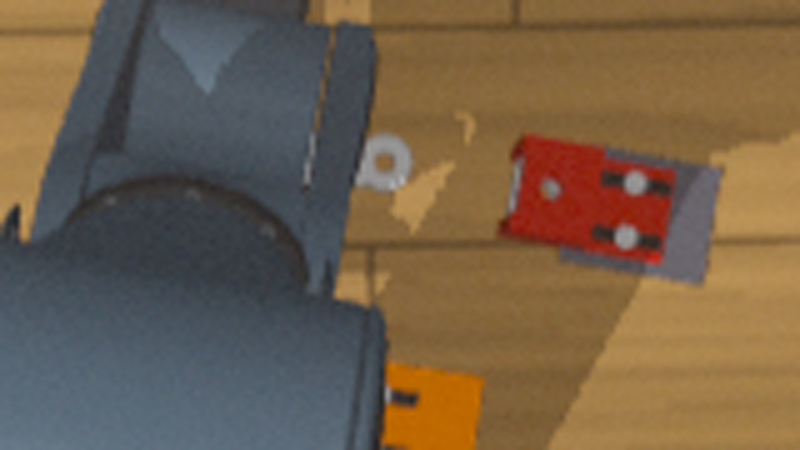

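Both holes are clear in the top view: the eye at crop (385,161) and the fork hole at (549,188). The fork's side edges run (525,137)–(675,168) and (510,231)–(662,263).

```bash
cat > t.py <<'E'
from h import *
P=lambda x,y,z:at_z('top1',260+x/5,165+y/5,z)
p,r,o=pose(); e=P(385,161,.039); k=P(549,188,.055)
print('eye',e,'hole',k)
ys=[]
for A,B in [((525,137),(675,168)),((510,231),(662,263))]:
    a=P(*A,.055);b=P(*B,.055); ys.append(np.degrees(np.arctan2(*(a-b)[1::-1]))); print(a,b,ys[-1],np.hypot(*(a-b)[:2]))
a=P(721,167,.006);b=P(703,284,.006); d=a-b; print('foot edge yaw',np.degrees(np.arctan2(d[0],-d[1])),np.hypot(*d[:2]))
print('eye in tool',r.inv().apply(e-p))
E
python3 t.py
```

```text
eye [ 0.55557416 -0.08143298  0.039     ] hole [ 0.53767656 -0.17186837  0.055     ]
[ 0.56650402 -0.15909263  0.055     ] [ 0.54798967 -0.24274007  0.055     ] 77.51948418659158 0.08567190845556082
[ 0.51388738 -0.1494962   0.055     ] [ 0.49489121 -0.23394717  0.055     ] 77.32303474112052 0.08656108361618607
foot edge yaw 79.55152971378119 0.06929700507789884
eye in tool [-0.02792969 -0.08456075 -0.00039818]
```

Run:
```python
from h import *
p,r,o=pose()
for x in rows([.5621,-.0446,.0125],down(np.radians(-10.7)),5,3.5): print(x)
```

```text
[-0.03, -0.95, 0.09, 0.029, 0.001, -0.0, 3.5]
[-0.03, -0.95, 0.12, 0.029, 0.001, -0.0, 3.5]
[-0.03, -0.94, 0.15, 0.029, 0.001, -0.0, 3.5]
[-0.03, -0.94, 0.17, 0.029, 0.001, -0.0, 3.5]
[-0.03, -0.93, 0.2, 0.029, 0.001, -0.0, 3.5]
```

Call:
arm_command([
  [-0.15,0,0,0,0,0,3.5],
  [-0.02,-1.0,0.1,0.03,0,0,3.5],
  [-0.02,-1.0,0.1,0.03,0,0,3.5],
  [-0.02,-0.9,0.15,0.03,0,0,3.5],
  [-0.02,-0.9,0.15,0.03,0,0,3.5],
  [-0.02,-0.9,0.2,0.03,0,0,3.5],
  [0,0,0,0,0,0,3.5],
])

```text
time: 5.25
position: [0.5629, -0.049, 0.0123]
tool_rot: [0.072, 0.701, -0.072, 0.706]
ft_force: [-0.2, -0.7, -4.1]
grip_width: 0.0396
```

Run:
```python
from h import *
p,r,o=pose(); print(p,o['ft_force'],o['grip_width']); m=r.as_matrix(); print(m.round(4),'yaw',np.degrees(np.arctan2(m[1,2],m[0,2])))
im,d=snap('top','top2'); cv2.imwrite('pics/c3.png',cv2.resize(im[175:235,300:410],None,fx=7,fy=7,interpolation=cv2.INTER_CUBIC))
```

```text
[ 0.56292617 -0.04904172  0.01234642] [-0.16618417 -0.73623777 -4.10552593] 0.03964077863262851
[[ 6.700e-03  2.017e-01  9.794e-01]
 [-9.000e-04  9.794e-01 -2.017e-01]
 [-1.000e+00  5.000e-04  6.700e-03]] yaw -11.637885164081688
```

View pics/c3.png

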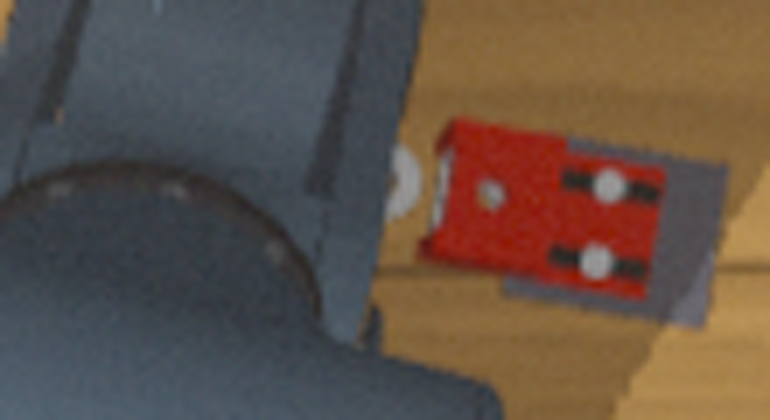

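Run:
```python
from h import *
p,r,o=pose(); e=p+r.apply([-.0279,-.0846,-.0004]); print('eye',e)
P=lambda x,y,z:at_z('top2',300+x/7,175+y/7,z)
k=P(490,195,.055); a=P(456,119,.055); b=P(424,259,.055) ; fb=P(728,163,.006); fc=P(704,328,.006)
d=a-b; print('hole',k,'front',a,b,np.hypot(*d[:2]),np.degrees(np.arctan2(d[0],-d[1])))
d=fb-fc; print('foot yaw',np.degrees(np.arctan2(d[0],-d[1])),np.hypot(*d[:2]))
t=P(423,183,.039); m=r.as_matrix()[:,1]
print('tip',t,'eye from tip',t+.016*m)
for yaw in (78.5,79.3,80):
    u=np.array([np.cos(np.radians(yaw)),np.sin(np.radians(yaw))]); n=np.array([-u[1],u[0]])
    for h in ([.5377,-.1719],k[:2]): print(yaw,'dist',(e[:2]-h)@u,'lat',(e[:2]-h)@n,'tiplat',((t+.016*m)[:2]-h)@n)
```

```text
eye [ 0.54510306 -0.13137384  0.04015781]
hole [ 0.53694824 -0.17241085  0.055     ] front [ 0.56762476 -0.15951892  0.055     ] [ 0.51170498 -0.14545544  0.055     ] 0.05766111115857674 75.88323490676973
foot yaw 80.0201847829556 0.06971021971530592
tip [ 0.54350269 -0.14768067  0.039     ] eye from tip [ 0.54672061 -0.13200761  0.03901025]
78.5 dist 0.04118851762407938 lat 0.0008251732378744978 tiplat -0.0008862539009069001
78.5 dist 0.04183899212834439 lat 0.00019034990388518548 tiplat -0.0015210772348962134
79.3 dist 0.04119602395007692 lat 0.0002500112923261794 tiplat -0.0014570805536556826
79.3 dist 0.04183757153082255 lat -0.00039383220396430003 tiplat -0.002100924049946161
80 dist 0.041196003864988666 lat -0.00025329922510840627 tiplat -0.0019563246586387657
80 dist 0.04182963773028856 lat -0.0009049324584699619 tiplat -0.0026079578920003214
```

Call:
arm_command([
  [0.08,-0.4,-0.05,0,0,0,3.5],
  [0,-0.4,0,0,0,0,3.5],
  [0,-0.3,0,0,0,0,3.5],
])

```text
time: 5.68
position: [0.5594, -0.0589, 0.0114]
tool_rot: [0.071, 0.702, -0.071, 0.705]
ft_force: [1.2, -0.2, -4.2]
grip_width: 0.04
```

```bash
cat > s.py <<'E'
from h import *
p,r,o=pose(); e=p+r.apply([-.0279,-.0846,-.0004]); m=r.as_matrix()
u=np.array([np.cos(np.radians(79.3)),np.sin(np.radians(79.3))]); n=np.array([-u[1],u[0]]); h=np.array([.5375,-.172])
print(o['time'],'tcpz',p[2].round(4),'dist',((e[:2]-h)@u).round(4),'lat',((e[:2]-h)@n).round(4),'F tool',r.inv().apply(o['ft_force']).round(1),'yaw',np.degrees(np.arctan2(m[1,1],m[0,1])).round(2),'M',r.inv().apply(o['moment']).round(2))
E
python3 s.py
```

```text
5.675 tcpz 0.0114 dist 0.0306 lat 0.0012 F tool [ 4.2 -0.   1.2] yaw 78.48 M [-0.02  0.1  -0.12]
```

Call:
arm_command([
  [0,-0.3,0.04,0,0,0,3.5],
  [0,-0.3,0.01,0,0,0,3.5],
])

```text
time: 5.92
position: [0.5586, -0.0652, 0.0114]
tool_rot: [0.071, 0.702, -0.071, 0.705]
ft_force: [0.4, 0.2, -3.9]
grip_width: 0.0397
```

```bash
python3 s.py
```

```text
5.925 tcpz 0.0114 dist 0.0243 lat 0.0008 F tool [3.9 0.3 0.3] yaw 78.5 M [ 0.02  0.02 -0.1 ]
```

Call:
arm_command([
  [0,-0.3,0.01,0,0,0,3.5],
  [0,-0.3,0.01,0,0,0,3.5],
  [0,-0.2,0,0,0,0,3.5],
])

```text
time: 6.3
position: [0.5572, -0.0737, 0.0114]
tool_rot: [0.071, 0.702, -0.071, 0.706]
ft_force: [0.2, -0.2, -3.3]
grip_width: 0.0397
```

```bash
python3 s.py
```

```text
6.3 tcpz 0.0114 dist 0.0156 lat 0.0006 F tool [ 3.3 -0.1  0.2] yaw 78.49 M [-0.03  0.11 -0.15]
```

Inside the mouth with no contact. Continuing gently.

Call:
arm_command([
  [0,-0.3,0.01,0,0,0,3.5],
  [0,-0.3,0,0,0,0,3.5],
  [0,-0.25,0,0,0,0,3.5],
])

```text
time: 6.68
position: [0.5555, -0.0826, 0.0114]
tool_rot: [0.071, 0.702, -0.071, 0.706]
ft_force: [-0.1, 0.7, -3.9]
grip_width: 0.04
```

```bash
python3 s.py
```

```text
6.675 tcpz 0.0114 dist 0.0066 lat 0.0007 F tool [ 3.9  0.7 -0.3] yaw 78.49 M [ 0.   -0.03 -0.16]
```

Call:
arm_command([
  [0,-0.2,0,0,0,0,3.5],
  [0,-0.2,0,0,0,0,3.5],
])

```text
time: 6.92
position: [0.5546, -0.0868, 0.0114]
tool_rot: [0.071, 0.702, -0.071, 0.706]
ft_force: [-1.0, -0.0, -4.0]
grip_width: 0.0398
```

Call:
arm_command([
  [0,-0.12,0,0,0,0,3.5],
])

```text
time: 7.05
position: [0.5544, -0.0882, 0.0115]
tool_rot: [0.071, 0.702, -0.071, 0.706]
ft_force: [-0.1, 0.1, -4.8]
grip_width: 0.0396
```

Call:
arm_command([
  [0,-0.12,0,0,0,0,3.5],
])

```text
time: 7.18
position: [0.5541, -0.0894, 0.0114]
tool_rot: [0.071, 0.702, -0.071, 0.706]
ft_force: [0.1, 0.8, -3.9]
grip_width: 0.0395
```

```bash
python3 s.py
```

```text
7.175 tcpz 0.0114 dist -0.0003 lat 0.0008 F tool [ 3.9  0.8 -0.1] yaw 78.49 M [-0.04  0.   -0.12]
```

Call:
arm_command([
  [0,-0.12,0,0,0,0,3.5],
])

```text
time: 7.3
position: [0.5538, -0.0906, 0.0114]
tool_rot: [0.071, 0.702, -0.071, 0.706]
ft_force: [1.0, -0.4, -5.0]
grip_width: 0.04
```

Call:
arm_command([
  [0,-0.12,0,0,0,0,3.5],
])

```text
time: 7.42
position: [0.5537, -0.0911, 0.0114]
tool_rot: [0.072, 0.701, -0.071, 0.706]
ft_force: [2.3, 6.5, -4.6]
grip_width: 0.0395
```

```bash
python3 s.py
```

```text
7.425 tcpz 0.0114 dist -0.0021 lat 0.0009 F tool [4.6 6.8 0.9] yaw 78.45 M [-0.18 -0.15  0.95]
```

Contact with the back wall: 6.8 N along the arm. I'll set the arm down and release it.

Call:
arm_command([
  [0.06,0.0,0,0,0,0,3.5],
  [0.04,0,0,0,0,0,3.5],
])

```text
time: 7.68
position: [0.5538, -0.091, 0.0111]
tool_rot: [0.071, 0.701, -0.071, 0.706]
ft_force: [0.2, 1.0, 1.5]
grip_width: 0.04
```

```bash
python3 s.py
```

```text
7.675 tcpz 0.0111 dist -0.002 lat 0.0008 F tool [-1.5  1.   0. ] yaw 78.48 M [ 0.06  0.3  -0.05]
```

Call:
arm_command([
  [0,0,0,0,0,0,7],
  [0,0,0,0,0,0,7],
  [0,0,0,0,0,0,7],
  [0,0,0,0,0,0,7],
])

```text
time: 8.18
position: [0.5554, -0.0922, 0.0122]
tool_rot: [0.071, 0.7, -0.071, 0.707]
ft_force: [-0.3, 1.0, 0.7]
grip_width: 0.0676
```

Call:
arm_command([
  [-3,0,0,0,0,0,7],
  [-4,0,0,0,0,0,7],
  [-4,0,0,0,0,0,7],
  [-4,0,0,0,0,0,7],
  [-3,0,0,0,0,0,7],
  [0,0,0,0,0,0,7],
])

```text
time: 8.93
position: [0.5534, -0.0922, 0.1968]
tool_rot: [0.071, 0.701, -0.071, 0.707]
ft_force: [-0.0, -0.2, -1.2]
grip_width: 0.07
```

Run:
```python
from h import *
p,r,o=pose(); print(p,o['ft_force'],o['grip_width'])
im,d=snap('wrist','w3'); im2,_=snap('top','top3'); 
a=cv2.resize(im2[175:235,300:410],None,fx=5,fy=5,interpolation=cv2.INTER_CUBIC)
cv2.imwrite('pics/c4.png',a)
for x in rows([.591,.236,.24],down(np.pi/2),10,6): print(x)
```

```text
[ 0.55336098 -0.09221774  0.19680427] [-0.03434245 -0.17599567 -1.22891702] 0.07000300482477609
[-0.45, 3.29, -0.27, -0.177, 0.0, 0.0, 6]
[-0.45, 3.28, 0.32, -0.177, 0.0, 0.0, 6]
[-0.45, 3.18, 0.89, -0.177, 0.0, 0.0, 6]
[-0.45, 2.97, 1.44, -0.177, 0.0, 0.0, 6]
[-0.45, 2.67, 1.94, -0.177, 0.0, 0.0, 6]
[-0.45, 2.29, 2.38, -0.177, 0.0, 0.0, 6]
[-0.46, 1.83, 2.74, -0.177, 0.0, 0.0, 6]
[-0.46, 1.32, 3.02, -0.177, 0.0, 0.0, 6]
[-0.46, 0.77, 3.21, -0.177, 0.0, 0.0, 6]
[-0.46, 0.19, 3.29, -0.177, 0.0, 0.0, 6]
```

View pics/w3.png

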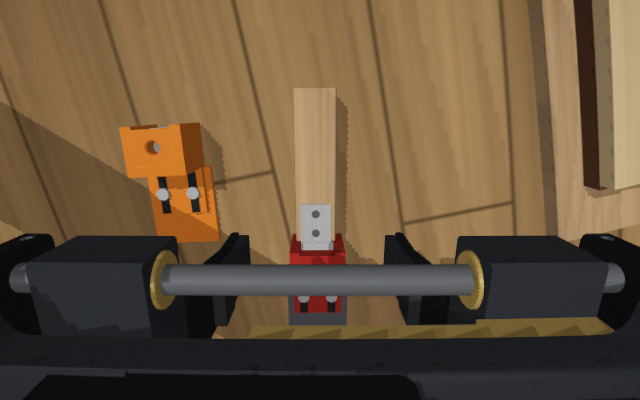

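The eye is inside the fork and the bar lies straight out. Next, the pin.

Call:
arm_command([
  [-0.45,3.3,-0.3,-0.177,0,0,6],
  [-0.45,3.3,0.3,-0.177,0,0,6],
  [-0.45,3.2,0.9,-0.177,0,0,6],
  [-0.45,3.0,1.4,-0.177,0,0,6],
  [-0.45,2.7,1.9,-0.177,0,0,6],
  [-0.45,2.3,2.4,-0.177,0,0,6],
  [-0.45,1.8,2.7,-0.177,0,0,6],
  [-0.45,1.3,3.0,-0.177,0,0,6],
  [-0.45,0.8,3.2,-0.177,0,0,6],
  [-0.45,0.2,3.3,-0.177,0,0,6],
  [0,0,0,0,0,0,6],
])

```text
time: 10.4
position: [0.5707, 0.246, 0.2152]
tool_rot: [-0.502, 0.497, 0.524, 0.476]
ft_force: [0.1, -0.1, 0.6]
grip_width: 0.06
```

Run:
```python
from h import *
p,r,o=pose(); m=r.as_matrix(); print(p,m.round(3))
im,d=snap('wrist','w4')
hsv=cv2.cvtColor(im,cv2.COLOR_BGR2HSV); k=cv2.inRange(hsv,(100,130,60),(125,255,255))
n,l,s,c=cv2.connectedComponentsWithStats(k); 
for i in range(1,n):
    if s[i,4]>60: print(s[i],c[i],at_d('w4',*c[i]))
```

```text
[0.57072853 0.24597214 0.21520946] [[-0.043 -0.998 -0.053]
 [ 0.001 -0.053  0.999]
 [-0.999  0.043  0.003]]
[297 209  24  31 604] [308.71688742 224.28807947] [0.5901482  0.24103396 0.10168375]
```

View pics/w4.png

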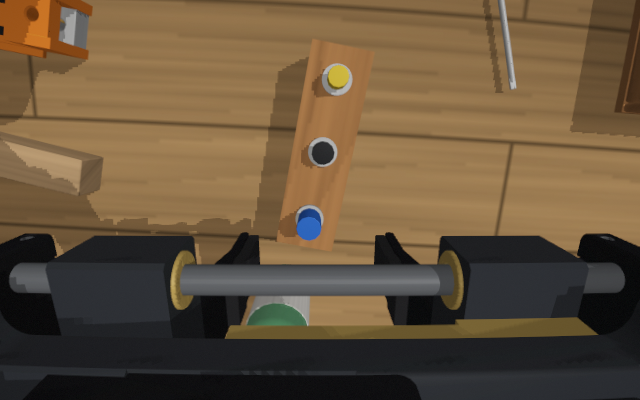

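The picture shows the blue knob with its top disc centred near (309,228) and its flange at about (309,217). The bottle is below it at (280,315).

Run:
```python
from h import *
print(at_z('w4',308.7,228,.101),at_z('w4',309,217,.069), 'black',at_z('w4',322,153,.085),'yel',at_z('w4',338,76,.089))
c=np.array([.5908,.2415]); 
for x in rows([.5893,.2408,.12],down(np.pi/2),4,6): print(x)
```

```text
[0.59369719 0.2411758  0.101     ] [0.59255767 0.24078795 0.069     ] black [0.52984029 0.2494195  0.085     ] yel [0.46575148 0.25894509 0.089     ]
[2.34, -0.58, -0.12, 0.013, 0.0, -0.011, 6]
[2.35, -0.55, -0.12, 0.013, 0.0, -0.011, 6]
[2.36, -0.53, -0.11, 0.013, 0.0, -0.011, 6]
[2.36, -0.5, -0.1, 0.013, 0.0, -0.011, 6]
```

Call:
arm_command([
  [2.3,-0.7,-0.12,0.013,0,-0.011,6],
  [2.3,-0.65,-0.12,0.013,0,-0.011,6],
  [2.3,-0.6,-0.1,0.013,0,-0.011,6],
  [2.3,-0.6,-0.1,0.013,0,-0.011,6],
  [0,0,0,0,0,0,6],
])

```text
time: 11.08
position: [0.5898, 0.2332, 0.1131]
tool_rot: [-0.494, 0.508, 0.498, 0.5]
ft_force: [0.5, -0.2, 0.4]
grip_width: 0.0599
```

Run:
```python
from h import *
p,r,o=pose(); m=r.as_matrix(); print(p,m.round(3))
for x in rows([.593,.2405,.0745],down(np.pi/2),3,6): print(x)
```

```text
[0.58984849 0.2332359  0.11306234] [[-0.012 -1.     0.016]
 [-0.005  0.016  1.   ]
 [-1.     0.012 -0.005]]
[1.28, -0.12, 0.25, -0.005, -0.002, -0.004, 6]
[1.28, -0.11, 0.25, -0.005, -0.002, -0.004, 6]
[1.28, -0.11, 0.24, -0.005, -0.002, -0.004, 6]
```

Call:
arm_command([
  [0.3,-0.3,0.7,-0.005,-0.002,-0.004,6],
  [1.2,0,0,-0.005,-0.002,-0.004,6],
  [1.2,0,0,-0.005,-0.002,-0.004,6],
  [1.1,0,0,0,0,0,6],
  [0,0,0,0,0,0,6],
])

```text
time: 11.7
position: [0.5934, 0.2398, 0.0739]
tool_rot: [-0.5, 0.499, 0.5, 0.501]
ft_force: [0.4, 1.1, 0.7]
grip_width: 0.0601
```

Run:
```python
from h import *
p,r,o=pose(); m=r.as_matrix(); print(p,m.round(3),o['ft_force'])
im,d=snap('wrist','w5'); cv2.imwrite('pics/c5.png',im[150:320,160:480])
```

```text
[0.59337309 0.23978677 0.07391817] [[ 0.002 -1.     0.001]
 [ 0.002  0.001  1.   ]
 [-1.    -0.002  0.002]] [0.43684943 1.13295854 0.7199668 ]
```

View pics/c5.png

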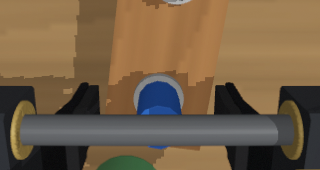

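Run:
```python
from h import *
p,r,o=pose()
for dx in (-.003,0,.003): print(dx, project('w5',[p[0]+dx-.0135,p[1],.069]), project('w5',[p[0]+dx-.011,p[1],.101]))
```

```text
-0.003 [315.89535938 218.70543545] [315.89649201 247.23337602]
0 [315.90518315 224.14949329] [315.9084256  253.63718354]
0.003 [315.91493192 229.54376201] [315.92024504 259.96783212]
```

The knob is centred in the jaws. Its flange edge is at row 225, as predicted. Gripping now.

Call:
arm_command([
  [0,0,0,0,0,0,1.5],
  [0,0,0,0,0,0,1.5],
  [0,0,0,0,0,0,1.5],
  [0,0,0,0,0,0,1.5],
  [0,0,0,0,0,0,1.5],
  [0,0,0,0,0,0,1.5],
], grip_force=35)

```text
time: 12.5
position: [0.5949, 0.2403, 0.0759]
tool_rot: [-0.501, 0.498, 0.499, 0.502]
ft_force: [-0.0, -0.5, -0.7]
grip_width: 0.0208
```

Call:
arm_command([
  [-2,0,0,0,0,0,1.5],
  [-3,0,0,0,0,0,1.5],
  [-3,0,0,0,0,0,1.5],
  [-3,0,0,0,0,0,1.5],
  [0,0,0,0,0,0,1.5],
])

```text
time: 13.12
position: [0.5944, 0.24, 0.1872]
tool_rot: [-0.5, 0.498, 0.499, 0.502]
ft_force: [0.1, 0.6, -1.5]
grip_width: 0.0211
```

Run:
```python
from h import *
p,r,o=pose(); m=r.as_matrix(); print(p,m.round(3),o['ft_force'],o['grip_width'])
for x in rows([.537,-.173,.19],down(np.radians(79)),12,1.5): print(x)
```

```text
[0.59439078 0.24002186 0.18721454] [[ 0.005 -1.     0.001]
 [ 0.003  0.001  1.   ]
 [-1.    -0.005  0.003]] [ 0.13533718  0.58663452 -1.45364998] 0.02113526768701051
[-0.04, 0.47, -3.44, 0.016, 0.0, 0.0, 1.5]
[-0.03, 0.42, -3.45, 0.016, 0.0, 0.0, 1.5]
[-0.03, 0.36, -3.46, 0.016, 0.0, 0.0, 1.5]
[-0.03, 0.31, -3.46, 0.016, 0.0, 0.0, 1.5]
[-0.03, 0.25, -3.47, 0.016, 0.0, 0.0, 1.5]
[-0.03, 0.2, -3.47, 0.016, 0.0, 0.0, 1.5]
[-0.03, 0.14, -3.47, 0.016, 0.0, 0.0, 1.5]
[-0.03, 0.09, -3.47, 0.016, 0.0, 0.0, 1.5]
[-0.03, 0.03, -3.47, 0.016, 0.0, 0.0, 1.5]
[-0.03, -0.02, -3.47, 0.016, 0.0, 0.0, 1.5]
[-0.03, -0.08, -3.47, 0.016, 0.0, 0.0, 1.5]
[-0.02, -0.13, -3.47, 0.016, 0.0, 0.0, 1.5]
```

Call:
arm_command([
  [0,0.5,-3.4,0.016,0,0,1.5],
  [0,0.4,-3.5,0.016,0,0,1.5],
  [0,0.4,-3.5,0.016,0,0,1.5],
  [0,0.3,-3.5,0.016,0,0,1.5],
  [0,0.3,-3.5,0.016,0,0,1.5],
  [0,0.2,-3.5,0.016,0,0,1.5],
  [0,0.15,-3.5,0.016,0,0,1.5],
  [0,0.1,-3.5,0.016,0,0,1.5],
  [0,0,-3.5,0.016,0,0,1.5],
  [0,0,-3.5,0.016,0,0,1.5],
  [0,-0.1,-3.5,0.016,0,0,1.5],
  [0,-0.1,-3.0,0.016,0,0,1.5],
])

```text
time: 14.62
position: [0.5224, -0.1792, 0.1668]
tool_rot: [-0.441, 0.551, 0.457, 0.542]
ft_force: [0.6, 1.1, -1.7]
grip_width: 0.0211
```

Run:
```python
from h import *
p,r,o=pose(); m=r.as_matrix(); print(p,m.round(3),o['ft_force'],o['grip_width'])
for x in rows([.537,-.173,.15],down(np.radians(79)),3,1.5): print(x)
```

```text
[ 0.52241355 -0.17923893  0.16683617] [[-0.025 -0.981  0.194]
 [ 0.01   0.194  0.981]
 [-1.     0.026  0.005]] [ 0.64362014  1.1086619  -1.67156741] 0.021072481162318562
[0.55, -0.45, 0.3, -0.001, 0.002, -0.009, 1.5]
[0.55, -0.45, 0.3, -0.001, 0.002, -0.009, 1.5]
[0.56, -0.44, 0.3, -0.001, 0.002, -0.009, 1.5]
```

Call:
arm_command([
  [0.6,-0.45,0.3,0,0.002,-0.009,1.5],
  [0.6,-0.45,0.3,0,0.002,-0.009,1.5],
  [0.5,-0.45,0.3,0,0.002,-0.009,1.5],
  [0,0,0,0,0,0,1.5],
])

```text
time: 15.12
position: [0.5356, -0.171, 0.1448]
tool_rot: [-0.447, 0.547, 0.45, 0.546]
ft_force: [0.4, -0.2, -0.5]
grip_width: 0.0211
```

Run:
```python
from h import *
p,r,o=pose(); m=r.as_matrix(); print(p,m.round(3),o['ft_force'])
im,d=snap('wrist','w6'); cv2.imwrite('pics/c6.png',cv2.resize(im[130:270,220:420],None,fx=4,fy=4,interpolation=cv2.INTER_CUBIC))
tip=p+r.apply([.061,0,0]); print('tip',tip,project('w6',tip),'hole (.5373,-.172)',project('w6',[.5373,-.172,.055]),'(.5363,-.1738)',project('w6',[.5363,-.1738,.055]))
```

```text
[ 0.53561397 -0.17099085  0.14480097] [[-0.004 -0.981  0.195]
 [ 0.002  0.195  0.981]
 [-1.     0.004  0.001]] [ 0.37042241 -0.24015854 -0.49829145]
tip [ 0.53536573 -0.17085051  0.08380163] [315.71719547 215.91129648] hole (.5373,-.172) [314.79098659 207.5502391 ] (.5363,-.1738) [312.27502245 206.77449929]
```

View pics/c6.png

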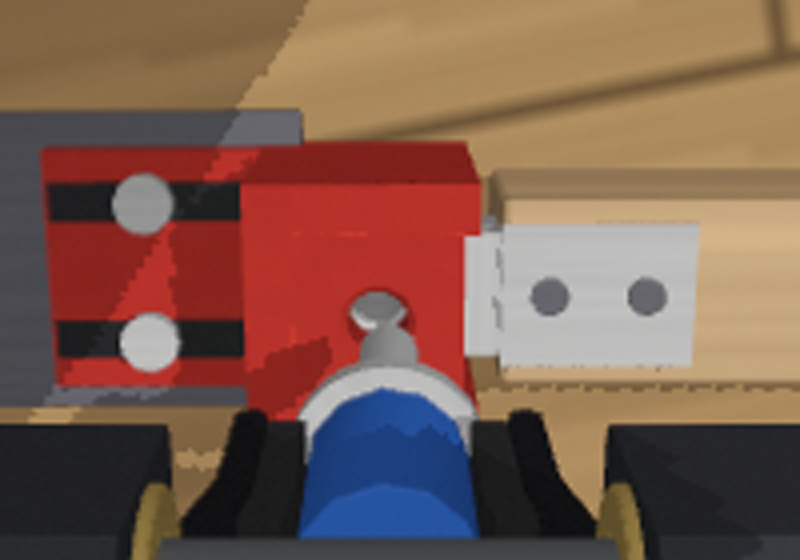

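The hole shows at about crop (381,322), which is pixel (315.2,210.5). The pin tip is at about crop (388,342), which is pixel (317,215.5).

Run:
```python
from h import *
p,r,o=pose()
h=at_z('w6',315.2,210.5,.055); t=at_z('w6',317,215.5,.0838)
print(h,t, 'tool shift mm',r.inv().apply(h-t)*1000)
im=cv2.imread('pics/c6.png')
# pin grey mask columns per row
for row in range(300,366,6):
    s=im[row].astype(int); g=[c for c in range(330,430) if abs(s[c,2]-s[c,0])<40]; print(row,(min(g),max(g)) if g else None)
for row in range(284,366,6):
    s=im[row].astype(int); g=[c for c in range(300,460) if s[c,2]<150 or abs(s[c,2]-s[c,0])<60]; print('h',row,(min(g),max(g)) if g else None)
```

```text
[ 0.53971294 -0.17215753  0.055     ] [ 0.53524732 -0.16991711  0.0838    ] tool shift mm [28.77738928 -4.93977598 -1.36443869]
300 (357, 397)
306 (352, 402)
312 (350, 405)
318 (354, 402)
324 (358, 397)
330 (368, 404)
336 (366, 410)
342 (362, 412)
348 (362, 415)
354 (361, 416)
360 (360, 415)
h 284 None
h 290 (365, 390)
h 296 (357, 402)
h 302 (352, 407)
h 308 (349, 410)
h 314 (348, 412)
h 320 (347, 414)
h 326 (348, 413)
h 332 (349, 410)
h 338 (321, 413)
h 344 (308, 414)
h 350 (300, 417)
h 356 (300, 417)
h 362 (300, 417)
```

Call:
arm_command([
  [0.9,-0.2,-0.07,0,0,0,1.5],
  [0.9,-0.2,-0.06,0,0,0,1.5],
  [0,0,0,0,0,0,1.5],
])

```text
time: 15.55
position: [0.5398, -0.1726, 0.1262]
tool_rot: [-0.448, 0.547, 0.45, 0.546]
ft_force: [0.2, 0.2, -0.4]
grip_width: 0.0211
```

Run:
```python
from h import *
p,r,o=pose(); m=r.as_matrix(); print(p,m.round(3),o['ft_force'])
im,d=snap('wrist','w7'); c=cv2.resize(im[150:260,230:400],None,fx=4.7,fy=4.7,interpolation=cv2.INTER_CUBIC); cv2.imwrite('pics/c7.png',c)
tip=p+r.apply([.061,0,0]); print('tip',tip,(project('w7',tip)-[230,150])*4.7)
for q in ([.5397,-.1722,.055],[.5373,-.172,.055],[.5363,-.1738,.055]): print((project('w7',q)-[230,150])*4.7)
```

```text
[ 0.53982774 -0.17259513  0.12616003] [[-0.003 -0.981  0.194]
 [ 0.002  0.194  0.981]
 [-1.     0.003  0.001]] [ 0.18762724  0.23632702 -0.41560476]
tip [ 0.53963139 -0.1724889   0.06516044] [402.87590393 309.77860703]
[404.88355145 290.23159479]
[403.12845249 275.31787317]
[390.37811861 271.3708934 ]
```

View pics/c7.png

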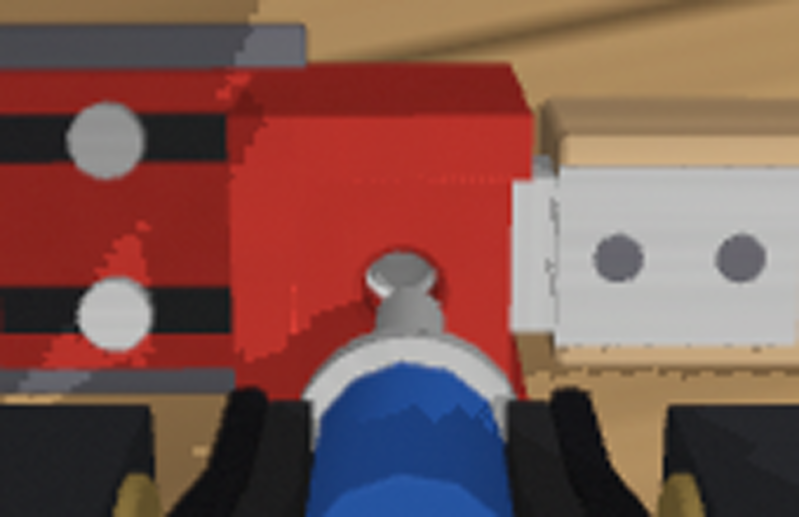

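The hole centre is at about crop (402,285) and the tip at about (408,307). The remaining offset is under 1 mm. I'll correct it and feel downward.

Call:
arm_command([
  [0.3,0.07,-0.08,0,0,-0.002,1.5],
  [0.3,0,0,0,0,0,1.5],
  [0.3,0,0,0,0,0,1.5],
])

```text
time: 15.98
position: [0.5393, -0.1738, 0.1175]
tool_rot: [-0.449, 0.546, 0.449, 0.547]
ft_force: [0.4, 0.1, -0.4]
grip_width: 0.0212
```

```bash
cat > s2.py <<'E'
from h import *
p,r,o=pose(); tip=p+r.apply([.061,0,0]); m=r.as_matrix()
print(round(o['time'],2),'tcp',p.round(4),'tip',tip.round(4),'Ftool',r.inv().apply(o['ft_force']).round(1),'M',r.inv().apply(o['moment']).round(2),'ax',m[:,0].round(4),o['grip_width'])
E
python3 s2.py
```

```text
15.97 tcp [ 0.5393 -0.1738  0.1175] tip [ 0.5393 -0.1738  0.0565] Ftool [ 0.4 -0.4  0.2] M [ 0.01 -0.02  0.03] ax [ 5.e-04  4.e-04 -1.e+00] 0.021225728528680383
```

Call:
arm_command([
  [0.2,0,0,0,0,0,1.5],
])

```text
time: 16.1
position: [0.5393, -0.1739, 0.1154]
tool_rot: [-0.449, 0.546, 0.449, 0.547]
ft_force: [-0.1, 0.3, -0.3]
grip_width: 0.0211
```

Call:
arm_command([
  [0.2,0,0,0,0,0,1.5],
])

```text
time: 16.23
position: [0.5393, -0.1739, 0.1132]
tool_rot: [-0.449, 0.546, 0.449, 0.547]
ft_force: [0.1, -0.2, -0.3]
grip_width: 0.0213
```

Call:
arm_command([
  [0.2,0,0,0,0,0,1.5],
])

```text
time: 16.35
position: [0.5393, -0.1739, 0.1111]
tool_rot: [-0.449, 0.546, 0.449, 0.547]
ft_force: [-0.8, 0.1, -2.0]
grip_width: 0.0213
```

```bash
python3 s2.py
```

```text
16.35 tcp [ 0.5393 -0.1739  0.1111] tip [ 0.5394 -0.1739  0.0501] Ftool [ 2.   0.8 -0.1] M [-0.    0.01  0.03] ax [ 6.e-04  4.e-04 -1.e+00] 0.021318323821052424
```

Call:
arm_command([
  [0.2,0,0,0,0,0,1.5],
])

```text
time: 16.48
position: [0.5394, -0.1739, 0.109]
tool_rot: [-0.449, 0.546, 0.449, 0.547]
ft_force: [0.5, -0.1, -0.8]
grip_width: 0.0212
```

Call:
arm_command([
  [0.2,0,0,0,0,0,1.5],
])

```text
time: 16.6
position: [0.5394, -0.1739, 0.1069]
tool_rot: [-0.449, 0.546, 0.449, 0.547]
ft_force: [0.0, 0.3, -1.0]
grip_width: 0.0212
```

```bash
python3 s2.py
```

```text
16.6 tcp [ 0.5394 -0.1739  0.1069] tip [ 0.5394 -0.1739  0.0459] Ftool [1.  0.  0.3] M [ 0.09  0.01 -0.02] ax [ 6.e-04  3.e-04 -1.e+00] 0.021223123188097305
```

Call:
arm_command([
  [0.2,0,0,0,0,0,1.5],
  [0.2,0,0,0,0,0,1.5],
])

```text
time: 16.85
position: [0.5394, -0.1739, 0.1026]
tool_rot: [-0.449, 0.546, 0.449, 0.547]
ft_force: [0.7, -0.7, -0.8]
grip_width: 0.0212
```

Call:
arm_command([
  [0.2,0,0,0,0,0,1.5],
])

```text
time: 16.98
position: [0.5394, -0.1739, 0.1005]
tool_rot: [-0.449, 0.546, 0.449, 0.547]
ft_force: [-0.2, -0.3, 0.1]
grip_width: 0.0212
```

Call:
arm_command([
  [0.2,0,0,0,0,0,1.5],
])

```text
time: 17.1
position: [0.5395, -0.1739, 0.0983]
tool_rot: [-0.449, 0.546, 0.449, 0.547]
ft_force: [0.2, -0.0, -0.8]
grip_width: 0.0209
```

```bash
python3 s2.py
```

```text
17.1 tcp [ 0.5395 -0.1739  0.0983] tip [ 0.5395 -0.1739  0.0373] Ftool [ 0.8 -0.2  0. ] M [-0.02 -0.03 -0.01] ax [ 7.e-04  3.e-04 -1.e+00] 0.02088349045166359
```

Call:
arm_command([
  [0.2,0,0,0,0,0,1.5],
])

```text
time: 17.23
position: [0.5394, -0.1739, 0.0962]
tool_rot: [-0.449, 0.546, 0.449, 0.547]
ft_force: [-0.2, 0.3, -1.0]
grip_width: 0.0213
```

Call:
arm_command([
  [0.2,0,0,0,0,0,1.5],
])

```text
time: 17.35
position: [0.5394, -0.1739, 0.0941]
tool_rot: [-0.449, 0.546, 0.449, 0.547]
ft_force: [0.1, -0.5, -0.9]
grip_width: 0.021
```

Call:
arm_command([
  [0.2,0,0,0,0,0,1.5],
])

```text
time: 17.48
position: [0.5395, -0.1739, 0.0919]
tool_rot: [-0.449, 0.546, 0.449, 0.547]
ft_force: [0.2, -0.3, -0.7]
grip_width: 0.0208
```

Call:
arm_command([
  [0.2,0,0,0,0,0,1.5],
])

```text
time: 17.6
position: [0.5395, -0.1739, 0.0898]
tool_rot: [-0.449, 0.546, 0.449, 0.547]
ft_force: [-0.1, 0.8, -0.9]
grip_width: 0.0212
```

```bash
python3 s2.py
```

```text
17.6 tcp [ 0.5395 -0.1739  0.0898] tip [ 0.5395 -0.1739  0.0288] Ftool [0.9 0.3 0.8] M [ 0.09  0.02 -0.02] ax [ 7.e-04  2.e-04 -1.e+00] 0.021158156532330358
```

Call:
arm_command([
  [0.2,0,0,0,0,0,1.5],
  [0.2,0,0,0,0,0,1.5],
])

```text
time: 17.85
position: [0.5395, -0.1739, 0.0855]
tool_rot: [-0.449, 0.546, 0.449, 0.547]
ft_force: [-0.4, -0.1, 0.1]
grip_width: 0.0211
```

Call:
arm_command([
  [0.2,0,0,0,0,0,1.5],
  [0.2,0,0,0,0,0,1.5],
])

```text
time: 18.1
position: [0.5395, -0.1739, 0.0812]
tool_rot: [-0.449, 0.546, 0.449, 0.547]
ft_force: [-0.9, 0.5, -0.9]
grip_width: 0.021
```

Call:
arm_command([
  [0.2,0,0,0,0,0,1.5],
])

```text
time: 18.23
position: [0.5395, -0.1739, 0.0791]
tool_rot: [-0.449, 0.546, 0.449, 0.547]
ft_force: [0.0, 0.1, -0.6]
grip_width: 0.0215
```

Call:
arm_command([
  [0.2,0,0,0,0,0,1.5],
])

```text
time: 18.35
position: [0.5395, -0.1739, 0.0769]
tool_rot: [-0.449, 0.546, 0.449, 0.547]
ft_force: [-0.2, 0.7, -0.9]
grip_width: 0.0212
```

```bash
python3 s2.py
```

```text
18.35 tcp [ 0.5395 -0.1739  0.0769] tip [ 0.5396 -0.1739  0.0159] Ftool [0.9 0.4 0.7] M [-0.05  0.03  0.01] ax [ 8.e-04  2.e-04 -1.e+00] 0.02122504784913853
```

Call:
arm_command([
  [0.2,0,0,0,0,0,1.5],
])

```text
time: 18.48
position: [0.5397, -0.174, 0.0749]
tool_rot: [-0.449, 0.546, 0.448, 0.547]
ft_force: [0.3, 0.7, 1.2]
grip_width: 0.0212
```

Call:
arm_command([
  [0.2,0,0,0,0,0,1.5],
])

```text
time: 18.6
position: [0.54, -0.1742, 0.0731]
tool_rot: [-0.449, 0.546, 0.448, 0.547]
ft_force: [0.0, 0.1, 1.5]
grip_width: 0.0212
```

Call:
arm_command([
  [0.2,0,0,0,0,0,1.5],
])

```text
time: 18.73
position: [0.5404, -0.1744, 0.0713]
tool_rot: [-0.45, 0.546, 0.448, 0.547]
ft_force: [0.4, -0.3, 2.5]
grip_width: 0.0209
```

```bash
python3 s2.py
```

```text
18.73 tcp [ 0.5404 -0.1744  0.0713] tip [ 0.5406 -0.1744  0.0103] Ftool [-2.5 -0.5 -0.2] M [ 0.   -0.06 -0.06] ax [ 2.8e-03 -8.0e-04 -1.0e+00] 0.020850162071337587
```

Call:
arm_command([
  [0.2,0,0,0,0,0,1.5],
])

```text
time: 18.85
position: [0.5407, -0.1745, 0.0695]
tool_rot: [-0.45, 0.546, 0.448, 0.547]
ft_force: [-0.7, 1.4, 3.4]
grip_width: 0.0213
```

Call:
arm_command([
  [0.15,0,0,0,0,0,1.5],
])

```text
time: 18.98
position: [0.5407, -0.1744, 0.0681]
tool_rot: [-0.45, 0.546, 0.448, 0.547]
ft_force: [-0.3, 0.8, 3.1]
grip_width: 0.0213
```

Call:
arm_command([
  [0.15,0,0,0,0,0,1.5],
])

```text
time: 19.1
position: [0.5408, -0.1744, 0.0667]
tool_rot: [-0.45, 0.546, 0.448, 0.547]
ft_force: [-0.7, 0.4, 4.7]
grip_width: 0.021
```

```bash
python3 s2.py
```

```text
19.1 tcp [ 0.5408 -0.1744  0.0667] tip [ 0.541  -0.1744  0.0057] Ftool [-4.7  0.7  0.3] M [-0.01 -0.15  0.06] ax [ 0.0038 -0.001  -1.    ] 0.020950637369048064
```

Call:
arm_command([
  [0.12,0,0,0,0,0,1.5],
])

```text
time: 19.23
position: [0.5408, -0.1743, 0.0657]
tool_rot: [-0.45, 0.546, 0.448, 0.547]
ft_force: [-1.3, 1.1, 11.2]
grip_width: 0.0213
```

Call:
arm_command([
  [0.12,0,0,0,0,0,1.5],
])

```text
time: 19.35
position: [0.5409, -0.1743, 0.0657]
tool_rot: [-0.45, 0.546, 0.448, 0.547]
ft_force: [-2.6, 1.5, 16.2]
grip_width: 0.021
```

```bash
python3 s2.py
```

```text
19.35 tcp [ 0.5409 -0.1743  0.0657] tip [ 0.5411 -0.1744  0.0047] Ftool [-16.2   2.8   1. ] M [-0.02 -0.2   0.56] ax [ 0.0039 -0.0012 -1.    ] 0.02101813512763397
```

The pin stopped firmly at TCP z = 0.0657 against a predicted 0.066, at 16 N. Releasing.

Call:
arm_command([
  [-0.03,0,0,0,0,0,1.5],
  [0,0,0,0,0,0,5],
  [0,0,0,0,0,0,5],
  [0,0,0,0,0,0,5],
  [0,0,0,0,0,0,5],
])

```text
time: 19.98
position: [0.54, -0.1741, 0.0646]
tool_rot: [-0.449, 0.546, 0.448, 0.547]
ft_force: [-0.2, -0.2, 1.1]
grip_width: 0.0483
```

Call:
arm_command([
  [-1,0,0,0,0,0,5],
  [-3,0,0,0,0,0,5],
  [-4,0,0,0,0,0,5],
  [-4,0,0,0,0,0,5],
  [0,4,0,0,0,0,5],
  [0,5,0,0,0,0,5],
  [0,0,0,0,0,0,5],
])

```text
time: 20.85
position: [0.4502, -0.1566, 0.192]
tool_rot: [-0.451, 0.545, 0.447, 0.547]
ft_force: [-0.5, 0.3, -0.2]
grip_width: 0.05
```

Run:
```python
from h import *
p,r,o=pose(); print(p,o['time'],o['ft_force'],o['grip_width'])
def cl(tag,lo,hi,box=None):
    f=np.load(tag+'.npz'); k=cv2.inRange(cv2.cvtColor(f['im'],cv2.COLOR_BGR2HSV),lo,hi); d=f['d']; P=[]
    for v,u in zip(*np.nonzero(k)):
        if d[v,u]>0:
            q=at_d(tag,u,v)
            if abs(q[0]-.54)<.06 and abs(q[1]+.174)<.05: P.append(q)
    P=np.array(P); return P
for c in ('top','scene','wrist'):
    snap(c,c+'9'); P=cl(c+'9',(100,120,50),(125,255,255))
    if len(P): print(c,'blue n',len(P),'z min/90%/max',P[:,2].min(),np.percentile(P[:,2],90),P[:,2].max(),'top xy',P[P[:,2]>P[:,2].max()-.004].mean(0))
    Q=cl(c+'9',(0,150,80),(6,255,255))
    if len(Q): print(c,'red top z 90%',np.percentile(Q[:,2],90))
```

```text
[ 0.45022431 -0.15656783  0.19199426] 20.85 [-0.49107365  0.33347149 -0.1692155 ] 0.04995769995528776
top blue n 45 z min/90%/max 0.08593669416055216 0.09320693988658313 0.09498981922142713 top xy [ 0.53984073 -0.17048241  0.09261977]
top red top z 90% 0.05843591754518762
scene blue n 77 z min/90%/max 0.05769584835506225 0.09167774493646526 0.09352284881874318 top xy [ 0.53766736 -0.17041801  0.09119637]
scene red top z 90% 0.05628411006860789
wrist blue n 138 z min/90%/max 0.08942678177727736 0.09172605230858998 0.09274989987443732 top xy [ 0.54529864 -0.17461754  0.09098727]
wrist red top z 90% 0.05539218500621701
```

Run:
```python
from h import *
f=np.load('wrist9.npz'); hsv=cv2.cvtColor(f['im'],cv2.COLOR_BGR2HSV)
B=[];Q=[]
for lo,hi,L in (((100,120,50),(125,255,255),B),((0,150,80),(6,255,255),Q)):
    for v,u in zip(*np.nonzero(cv2.inRange(hsv,lo,hi))):
        if f['d'][v,u]>0: L.append(at_d('wrist9',u,v))
B=np.array(B);Q=np.array(Q); b=B[B[:,2]>.088,2]; q=Q[(Q[:,2]>.052)&(Q[:,2]<.059),2]
print('knob top',np.median(b),len(b),'fork top',np.median(q),len(q),'diff',np.median(b)-np.median(q))
workorder.hand_in()
```

```text
knob top 0.09093713229224681 138 fork top 0.05492174048013157 812 diff 0.036015391812115244
the job is handed in; nothing more can be done
```

The swing arm is hung on its bracket and pinned, and the job is handed in after about 21 s of robot time.

- **Arm:** I slid the eye into the red fork until it touched the back wall. The highest contact reading was about 7 N. I then set the arm down on the bench and released it.
- **Pin:** I took the blue pin from the stand and lowered it through both knuckles and the eye. The catch resisted with about 2–5 N. The pin then stopped firmly within 0.5 mm of the height I expected for home, at 16 N. I then let go and backed off.
- **Last checks:** After release, the wrist camera's depth put the knob top 36.0 mm above the fork top. That is exactly the head height, so the flange is down on the fork. The gripper was clear of everything, with a wrist force near zero.
- **Disagreements:** The cameras and the robot's own readings differed by 2–3 mm on where the hinge line is. I aimed the pin by the wrist camera close up. The gripper read the knob as 21 mm wide rather than 22 mm. I did not take a final picture of the bystanders or the other two pins, though no unexpected contact showed in the force readings.

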